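Unpile the ceramic bars into their trays

TASK

Take the criss-cross pile of four ceramic bars apart and lay each bar flat on the floor of the tray whose end rims have the colour of its end bands, lengthwise inside the rims. Put both top bars away in their trays before you lift either of the bottom ones. The bars are brittle: set them down and do not let them drop, and leave the pot and the jar where they stand.

Things in the scene. Friction and masses are not known exactly. Their poses are not given: they have to be found in the camera images.
- bar_red: White ceramic bar, red bands (20 mm) round both ends, alike after half a turn; 150 x 30 x 24 mm (x, y, z), 0.2 to 0.42 kg. Origin: centre of underside. Starts in the top layer of the criss-cross pile, across the yellow and black bars, underside 30 mm above the table, parallel to the blue bar, 46 mm free between them.
- tray_red: Shallow tray fixed to the table: red end rims, aluminium side rims, grey floor. Outside 206 x 64 mm (x, y), inside 170 x 52 mm, so a bar lies in it with about 10 mm to spare each way. Floor 4 mm, rim tops 10 mm above the table. Origin: centre of its underside, at table height; alike after half a turn.
- bar_blue: White ceramic bar, blue bands (20 mm) round both ends, alike after half a turn; 150 x 30 x 24 mm (x, y, z), 0.2 to 0.42 kg. Origin: centre of underside. Starts in the top layer of the criss-cross pile, across the yellow and black bars, underside 30 mm above the table, parallel to the red bar, 46 mm free between them.
- tray_blue: Shallow tray fixed to the table: blue end rims, aluminium side rims, grey floor. Outside 206 x 64 mm (x, y), inside 170 x 52 mm, so a bar lies in it with about 10 mm to spare each way. Floor 4 mm, rim tops 10 mm above the table. Origin: centre of its underside, at table height; alike after half a turn.
- bar_yellow: White ceramic bar, yellow bands (20 mm) round both ends, alike after half a turn; 150 x 30 x 24 mm (x, y, z), 0.2 to 0.42 kg. Origin: centre of underside. Starts in the bottom layer of the criss-cross pile, on a fixed 6 mm board, underside 6 mm above the table, parallel to the black bar, 46 mm free between them.
- tray_yellow: Shallow tray fixed to the table: yellow end rims, aluminium side rims, grey floor. Outside 206 x 64 mm (x, y), inside 170 x 52 mm, so a bar lies in it with about 10 mm to spare each way. Floor 4 mm, rim tops 10 mm above the table. Origin: centre of its underside, at table height; alike after half a turn.
- bar_black: White ceramic bar, black bands (20 mm) round both ends, alike after half a turn; 150 x 30 x 24 mm (x, y, z), 0.2 to 0.42 kg. Origin: centre of underside. Starts in the bottom layer of the criss-cross pile, on a fixed 6 mm board, underside 6 mm above the table, parallel to the yellow bar, 46 mm free between them.
- tray_black: Shallow tray fixed to the table: black end rims, aluminium side rims, grey floor. Outside 206 x 64 mm (x, y), inside 170 x 52 mm, so a bar lies in it with about 10 mm to spare each way. Floor 4 mm, rim tops 10 mm above the table. Origin: centre of its underside, at table height; alike after half a turn.
- pot: White plastic pot with grey screw lid, 60 mm in diameter, 80 mm high, 0.3 kg, standing loose on the table; a bystander. Origin: centre of its underside.
- jar: Amber jar with white lid, 56 mm in diameter, 60 mm high, 0.2 kg, standing loose on the table; a bystander. Origin: centre of its underside.
Not all that is in view belongs to the job. Leave any brown, green or orange look-alike of the bar_yellow alone.

How it is judged:
On the way:
1. Both top bars (red and blue) lie released in their own trays while the two bottom bars are still in their places on the board (moved less than 20 mm) (horizontal distance between bar_red and tray_red below 0.018 m and z of bar_red in the frame of tray_red between 0 and 0.008 m and angle between each of bar_red, bar_blue's own z axis and vertical below 0.06 rad and angle between the x axis of bar_red and the x axis of tray_red, either way round below 0.22 rad and linear speed of each of bar_red, bar_blue below 0.03 m/s and contact force between the fingers and bar_red below 0.5 N and horizontal distance between bar_blue and tray_blue below 0.018 m and z of bar_blue in the frame of tray_blue between 0 and 0.008 m and angle between the x axis of bar_blue and the x axis of tray_blue, either way round below 0.22 rad and contact force between the fingers and bar_blue below 0.5 N and distance of each of bar_yellow, bar_black from where it was at the start of the episode below 0.02 m), for 0.2 s.
At the end, for the whole second after the job is handed in: Each of the four bars lies flat (within 0.06 rad) on the floor of the tray of its own colour (underside 0 to 8 mm above the tray's underside), lengthwise inside the rims (centre within 18 mm of the tray's, direction within 0.22 rad), released and at rest (horizontal distance between bar_red and tray_red below 0.018 m and z of bar_red in the frame of tray_red between 0 and 0.008 m and angle between each of bar_red, bar_blue, bar_yellow, bar_black's own z axis and vertical below 0.06 rad and angle between the x axis of bar_red and the x axis of tray_red, either way round below 0.22 rad and linear speed of each of bar_red, bar_blue, bar_yellow, bar_black below 0.03 m/s and contact force between the fingers and bar_red below 0.5 N and horizontal distance between bar_blue and tray_blue below 0.018 m and z of bar_blue in the frame of tray_blue between 0 and 0.008 m and angle between the x axis of bar_blue and the x axis of tray_blue, either way round below 0.22 rad and contact force between the fingers and bar_blue below 0.5 N and horizontal distance between bar_yellow and tray_yellow below 0.018 m and z of bar_yellow in the frame of tray_yellow between 0 and 0.008 m and angle between the x axis of bar_yellow and the x axis of tray_yellow, either way round below 0.22 rad and contact force between the fingers and bar_yellow below 0.5 N and horizontal distance between bar_black and tray_black below 0.018 m and z of bar_black in the frame of tray_black between 0 and 0.008 m and angle between the x axis of bar_black and the x axis of tray_black, either way round below 0.22 rad and contact force between the fingers and bar_black below 0.5 N); the robot touches nothing.
It fails at once if the pot or the jar is pushed more than 20 mm or tipped (distance of any of pot, jar from where it was at the start of the episode above 0.02 m or angle between any of pot, jar's own z axis and vertical above 0.3 rad).
It fails at once if a bar that the fingers do not hold falls or flies faster than 0.6 m/s (a drop of about 18 mm) ((linear speed of bar_red above 0.6 m/s and contact force between the fingers and bar_red below 0.5 N) or (linear speed of bar_blue above 0.6 m/s and contact force between the fingers and bar_blue below 0.5 N) or (linear speed of bar_yellow above 0.6 m/s and contact force between the fingers and bar_yellow below 0.5 N) or (linear speed of bar_black above 0.6 m/s and contact force between the fingers and bar_black below 0.5 N)).
It also fails if it takes over 120 s, if anything falls off the work surface, if the arm or the gripper's body presses on something with over 40 N, if the wrist force passes 120 N, or if a joint passes its speed limit or range.

ROBOT

A 6-joint arm with a two-finger parallel gripper is mounted at the origin on the work surface. World frame = base frame: x ahead of the robot, y to its left, z up, the work surface at z = 0. Lengths are in m, angles in rad, forces in N, time in s.
With the tool pointing down it reaches from about 0.35 to 0.775 m from the base axis. Payload 5.5 kg.
Tool frame: the origin (TCP) lies midway between the tips of the shut fingers; the grasp point (between the pads) lies 19 mm behind it; z points along the fingers, y is the line along which they close (so a half turn about z gives the same grasp; the last joint's range is limited). The gripper opens to 85 mm and grips with 20 to 120 N. Pads are 22 mm wide; open, the fingers measure 114 mm over their backs; the gripper's body (76 mm by 85 mm) begins 54 mm behind the grasp point. The pads swing forward as they close: fully open they stand 13 mm farther back than shut.
Start: joints at [1.171, 0.313, 0.046, 1.304, 0, 1.431], TCP at [0.148, 0.556, 0.231] pointing down, gripper open.
Joint ranges: [-2.76, 2.76], [-0.86, 1.69], [-1.03, 1.26], [-2.2, 2.34], [-1.47, 1.5], [-3.14, 3.14]. Speed limits (rad/s): [2.57, 2.57, 3.14, 3.14, 3.14, 3.14].

INTERFACE

Orientations are given as a unit quaternion [w, x, y, z].
In Python, from workcell import telemetry, imaging, env gives the robot as it stands. The module is installed in compiled form; this text tells all that it offers.
- The arm moves only by the tool step_arm, never from a script. Its argument "moves" is a list of rows, each a list of 3 entries, a list of its own where there are three numbers: the shift along the tool's x, y, z in mm, then the turn, a rotation vector about the tool's x, y, z in rad, then the finger opening in mm, from 0 to 85.4. A call has 1 to 8 rows; each row is the pose to reach, as a shift and turn from the pose commanded when the call began, along the tool's axes at that moment; what a row does not reach only later rows make up. A row lasts 1/12 s, in which the tool goes at most 41.7 mm and 7.16 degrees, less where a joint would pass 70% of its speed; a pose out of reach is approached as far as the arm can. A call with a gripper value outside its range is refused whole. The fingers move at their own pace and stop on an object; "grip_force" is the grip in N (left out, the last holds). Time passes only in rows, so rows that repeat a pose let the fingers close. It gives the time, the measured TCP pose, the force, the opening and the grip force at its end, in the units of the state.
- telemetry.get_state(): the state, without advancing time (a new reading comes with each control period).
- imaging.read_camera(name): name is "scene" or "top"; returns the picture (400x640x3 uint8, red, green, blue); there is no depth.
- imaging.camera_params(name): a dict with "camera_matrix" (3x3 intrinsics, pixels), "pose" (4x4, takes a point from camera to world coordinates). Camera axes: x right, y up, looking along -z (the intrinsics and any distortion apply to the point x, -y, -z); pixel columns grow to the right and rows downward; lengths in m; the calibration is good to about 2 mm. A picture is of the moment at which its call begins. camera_params takes no time and is no camera call.
- env.hand_in(): hands the job in; it is judged then, once.
The state is a dict: "clock": time; "joint_pos": joint angles; "qvel": joint speeds; "tau": joint torques, N m; "tcp_pos": TCP position; "orientation": TCP orientation; "wrist_force": force on the tool from outside, world axes, zero at the start; "ft_torque": the same for the moment, N m; "finger_gap": finger opening in m; "grip_force": force on a finger pad.
Only numpy, scipy, OpenCV 4.12 (cv2) and the standard library are available. Lean on these libraries where they do the work, as an engineer would, in place of code of your own. Each camera call takes 0.05 s, during which the arm holds its last target. There are 200 camera calls.

## Working session

There is one attempt and no reset: what is moved stays moved. The work goes in short steps, Python scripts to look and compute and a tool call to move; the robot and the scene stay as the last step left them, time stands still between calls to the robot, and variables do not carry over. Pictures are saved under pics/ and viewed, at most 14 in all, crops included, and the job is handed in when it is done.

Besides the shell and the picture viewer there is one more tool, called after "Request:" as name([rows], argument=value, ...), one row to a line, values as JSON. step_arm: Moves the arm, as the interface text tells. Its arguments: {"type":"object","properties":{"moves":{"type":"array"},"grip_force":{"type":"number"}},"required":["moves"]}

```bash
mkdir -p pics
python3 - <<'E'
from workcell import telemetry, imaging
import cv2
for n in("top","scene"):
    im=imaging.read_camera(n); cv2.imwrite(f"pics/{n}0.png",im[:,:,::-1]); p=imaging.camera_params(n); print(p)
s=telemetry.get_state(); print(s)
E
```

```text
{'camera_matrix': array([[363.01821451,   0.        , 320.9157475 ],
       [  0.        , 363.01821451, 200.61568923],
       [  0.        ,   0.        ,   1.        ]]), 'pose': array([[ 0.09434936,  0.96949336, -0.22623177,  0.32961543],
       [-0.99553771,  0.09226762, -0.01978279,  0.0334503 ],
       [ 0.00169459,  0.22708875,  0.97387259,  1.09941117],
       [ 0.        ,  0.        ,  0.        ,  1.        ]])}
{'camera_matrix': array([[367.71580665,   0.        , 318.79667402],
       [  0.        , 367.71580665, 196.72834042],
       [  0.        ,   0.        ,   1.        ]]), 'pose': array([[-0.11920385, -0.50430748,  0.85525693,  1.50283784],
       [ 0.99285723, -0.06488109,  0.10012475,  0.154803  ],
       [ 0.00499634,  0.86108328,  0.5084394 ,  0.64600792],
       [ 0.        ,  0.        ,  0.        ,  1.        ]])}
{'clock': 0.1, 'joint_pos': array([1.17143204e+00, 3.13930338e-01, 4.51054269e-02, 1.30358655e+00,
       5.47688775e-06, 1.43118791e+00]), 'qvel': array([-0.00069908, -0.00015085,  0.0015336 , -0.0013118 , -0.00106958,
        0.00020576]), 'tau': array([ 3.21355728e-03, -4.81724417e+01,  2.99244636e+01,  1.27421474e-02,
       -4.55176155e-05,  8.01200599e-06]), 'tcp_pos': array([0.14752422, 0.55529518, 0.23050041]), 'orientation': array([-2.17643995e-04,  1.29513069e-01,  9.91577386e-01, -7.77693534e-04]), 'wrist_force': array([ 0.42369941, -0.8285858 , -0.4749345 ]), 'ft_torque': array([ 0.02914987, -0.01747214,  0.00643888]), 'grip_force': 0.0, 'finger_gap': 0.08555958207542529}
```

View pics/top0.png

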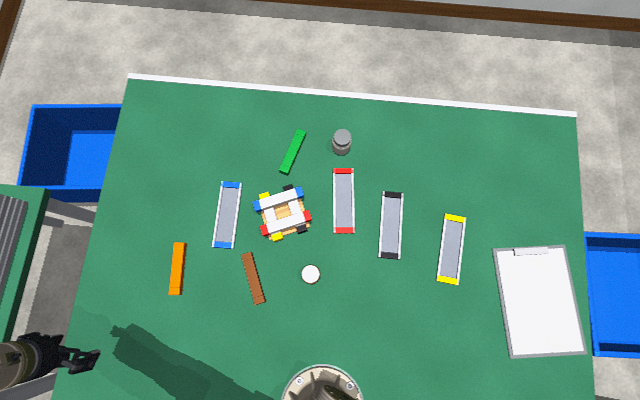

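View pics/scene0.png

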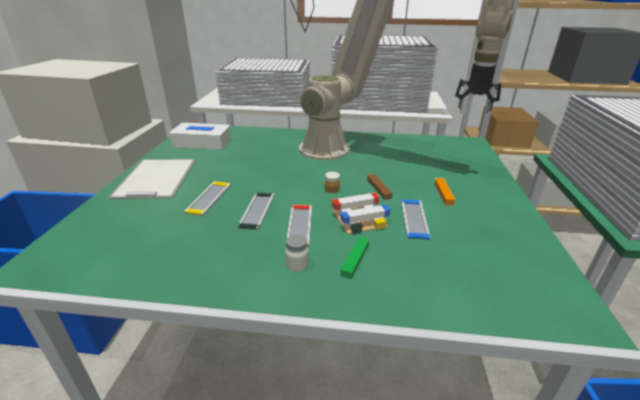

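The top view shows the pile at (283,212) and the trays: blue at (227,215), red (343,201), black (391,225) and yellow (451,249). The pot is at (342,141) and the jar at (311,274). Possible mix-ups are the green bar (292,152), the orange bar (177,268), the brown bar (253,278) and the clipboard. The ones I want are the banded white bars in the pile. Next is a close crop plus measurement.

```bash
cat > h.py <<'E'
import numpy as np,cv2
from workcell import telemetry, imaging
P={n:imaging.camera_params(n) for n in("top","scene")}
def ray(n,uv,z):
    K,T=P[n]["camera_matrix"],P[n]["pose"]
    a=np.linalg.inv(K)@[uv[0],uv[1],1]; d=T[:3,:3]@[a[0],-a[1],-a[2]]; o=T[:3,3]
    return (o+d*(z-o[2])/d[2])
def masks(im):
    h,s,v=cv2.split(cv2.cvtColor(im,cv2.COLOR_RGB2HSV))
    return dict(red=((h<6)|(h>174))&(s>150)&(v>90),blue=(h>100)&(h<125)&(s>130)&(v>60),
      yellow=(h>22)&(h<33)&(s>150)&(v>120),black=(v<55))
def comps(m,roi,amin=12):
    x0,y0,x1,y1=roi; r=m[y0:y1,x0:x1].astype(np.uint8)
    n,l,st,c=cv2.connectedComponentsWithStats(r)
    return [(c[i]+[x0,y0],st[i,4],cv2.minAreaRect(np.argwhere(l==i)[:,::-1].astype(np.float32)+[x0,y0])) for i in range(1,n) if st[i,4]>=amin]
E
python3 - <<'E'
from h import *
im=cv2.imread("pics/top0.png")[:,:,::-1].copy(); M=masks(im)
cv2.imwrite("pics/crop0.png",cv2.resize(im[180:245,245:325,::-1],None,fx=9,fy=9,interpolation=cv2.INTER_CUBIC))
for c,roi in dict(blue=(205,170,248,255),red=(325,160,362,240),black=(372,185,410,265),yellow=(430,205,475,290)).items():
    e=[ray("top",k[0],.010) for k in comps(M[c],roi)]
    print("tray",c,np.round(e,4).tolist(), [k[1] for k in comps(M[c],roi)], np.linalg.norm(e[0]-e[-1]))
for c,z in dict(blue=.054,red=.054,black=.03,yellow=.03).items():
    for k in comps(M[c],(248,180,320,245),8): print("bar",c,k[0],k[1],np.round(ray("top",k[0],z),4), k[2])
print("pot",ray("top",(342,134),.08),"jar",ray("top",(311,274),.06))
E
```

```text
Traceback (most recent call last):
  File "h.py", line 15, in comps
    return [(c[i]+[x0,y0],st[i,4],cv2.minAreaRect(np.argwhere(l==i)[:,::-1].astype(np.float32)+[x0,y0])) for i in range(1,n) if st[i,4]>=amin]
                                  ~~~~~~~~~~~~~~~^^^^^^^^^^^^^^^^^^^^^^^^^^^^^^^^^^^^^^^^^^^^^^^^^^^^^^
cv2.error: OpenCV(4.12.0) /io/opencv/modules/imgproc/src/convhull.cpp:143: error: (-215:Assertion failed) total >= 0 && (depth == CV_32F || depth == CV_32S) in function 'convexHull'
```

View pics/crop0.png

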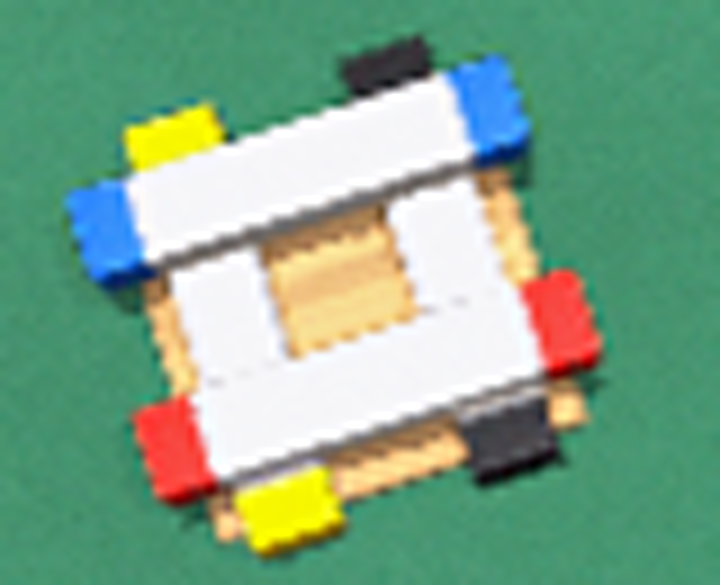

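The crop confirms it: the blue bar's bands are at about (257,206) and (299,192), and the red bar's at (264,230) and (307,216). Both lie across yellow (left) and black (right).

```bash
sed -i 's/cv2.minAreaRect(np.argwhere(l==i)\[:,::-1\].astype(np.float32)+\[x0,y0\])/cv2.minAreaRect((np.argwhere(l==i)[:,::-1]+[x0,y0]).astype(np.float32))/' h.py
python3 - <<'E'
from h import *
im=cv2.imread("pics/top0.png")[:,:,::-1].copy(); M=masks(im)
for c,roi in dict(blue=(205,170,248,255),red=(325,160,362,240),black=(372,185,410,265),yellow=(430,205,475,290)).items():
    k=comps(M[c],roi); e=[ray("top",q[0],.010)for q in k]
    d=e[0]-e[-1]
    print("tray",c,np.round(e,4).tolist(),[q[1] for q in k],"L",np.linalg.norm(d).round(4),"C",np.round((e[0]+e[-1])/2,4),"yaw",np.arctan2(d[1],d[0]))
for c,z in dict(blue=.054,red=.054,black=.03,yellow=.03).items():
    k=comps(M[c],(248,180,320,245),8)
    for q in k: print("bar",c,q[0].round(2),q[1],np.round(ray("top",q[0],z),4))
    d=ray("top",k[0][0],z)-ray("top",k[-1][0],z); print("L",np.linalg.norm(d),"yaw",np.arctan2(d[1],d[0]),"C",(ray("top",k[0][0],z)+ray("top",k[-1][0],z))/2)
print("pot",ray("top",(342,134),.08),"jar",ray("top",(311,274),.06))
E
```

```text
tray blue [[0.608, 0.3414, 0.01], [0.42, 0.3369, 0.01]] [np.int32(103), np.int32(111)] L 0.1881 C [0.514  0.3392 0.01  ] yaw 0.023869227434609057
tray red [[0.6858, -0.0014, 0.01], [0.4996, -0.0224, 0.01]] [np.int32(107), np.int32(97)] L 0.1874 C [ 0.5927 -0.0119  0.01  ] yaw 0.11265568551794529Traceback (most recent call last):
  File "<stdin>", line 5, in <module>
IndexError: list index out of range
```

```bash
cat > m.py <<'E'
from h import *
im=cv2.imread("pics/top0.png")[:,:,::-1].copy(); M=masks(im)
print(im[194,391],im[256,391],im[188,288])
M["black"]=(im.max(2)<80)
for c,roi in dict(black=(372,185,410,265),yellow=(430,205,475,290)).items():
    k=comps(M[c],roi); e=[ray("top",q[0],.010)for q in k]
    d=e[0]-e[-1]
    print("tray",c,np.round(e,4).tolist(),[q[1] for q in k],"L",np.linalg.norm(d).round(4),"C",np.round((e[0]+e[-1])/2,4),"yaw",np.arctan2(d[1],d[0]))
for c,z in dict(blue=.054,red=.054,black=.03,yellow=.03).items():
    k=comps(M[c],(248,180,320,245),8)
    for q in k: print("bar",c,q[0].round(2),q[1],np.round(ray("top",q[0],z),4))
    d=ray("top",k[0][0],z)-ray("top",k[-1][0],z); print("L",np.linalg.norm(d),"yaw",np.arctan2(d[1],d[0]),"C",(ray("top",k[0][0],z)+ray("top",k[-1][0],z))/2)
print("pot",ray("top",(342,134),.08),"jar",ray("top",(311,274),.06))
E
python3 m.py
```

```text
[52 51 58] [70 70 75] [53 54 55]
tray black [[0.623, -0.1631, 0.01], [0.4351, -0.1627, 0.01]] [np.int32(88), np.int32(94)] L 0.188 C [ 0.529  -0.1629  0.01  ] yaw -0.0025043575459236292
tray yellow [[0.5679, -0.3538, 0.01], [0.3809, -0.3343, 0.01]] [np.int32(113), np.int32(120)] L 0.188 C [ 0.4744 -0.344   0.01  ] yaw -0.10364697602728745
bar blue [299.21 191.87] 75 [0.5929 0.1214 0.054 ]
bar blue [256.56 205.67] 72 [0.5393 0.242  0.054 ]
L 0.13198671345215113 yaw -1.1521074051825264 C [0.5661148  0.18174022 0.054     ]
bar red [306.97 215.35] 63 [0.5245 0.0912 0.054 ]
bar red [263.81 229.73] 70 [0.4704 0.2115 0.054 ]
L 0.13188421431209782 yaw -1.148305474334612 C [0.49744031 0.1513193  0.054     ]
bar black [287.65 187.1 ] 40 [0.6106 0.1602 0.03  ]
bar black [301.47 229.  ] 60 [0.4864 0.1045 0.03  ]
L 0.13611330327187762 yaw 0.4214744951425968 C [0.54847721 0.13236115 0.03      ]
bar yellow [263.82 194.76] 49 [0.5798 0.2294 0.03  ]
bar yellow [276.83 236.45] 76 [0.4574 0.1747 0.03  ]
L 0.13409877283933275 yaw 0.4208724090050856 C [0.51860697 0.20205076 0.03      ]
pot [0.77760252 0.01036636 0.08      ] jar [0.35781795 0.06231797 0.06      ]
```

```bash
cat > go.py <<'E'
import sys,numpy as np
from workcell import telemetry
from scipy.spatial.transform import Rotation as R
# target x y z(mm) yangle(rad): shift in tool axes and turn about tool z from here
x,y,z,a=map(float,sys.argv[1:5]); s=telemetry.get_state()
q=s["orientation"]; r=R.from_quat([q[1],q[2],q[3],q[0]]); m=r.as_matrix()
d=m.T@(np.array([x,y,z])-s["tcp_pos"]*1000)
a0=np.arctan2(m[1,1],m[0,1]); t=(a0-a+np.pi/2)%np.pi-np.pi/2
G=R.from_matrix(np.array([[-np.sin(a),np.cos(a),0],[np.cos(a),np.sin(a),0],[0,0,-1]]).T)
rv=[(r.inv()*G*R.from_rotvec([0,0,k*np.pi])).as_rotvec() for k in(0,1)]
print("shift",d.round(1),"turn",min(rv,key=np.linalg.norm).round(3),"clock",s["clock"],"tcp",s["tcp_pos"].round(4),"F",s["wrist_force"].round(2),"gap",s["finger_gap"].round(4),"j6",s["joint_pos"][5].round(3))
E
python3 go.py 498 152 120 0.421
```

```text
Traceback (most recent call last):
  File "go.py", line 11, in <module>
    print("shift",d.round(1),"turn",min(rv,key=np.linalg.norm).round(3),"clock",s["clock"],"tcp",s["tcp_pos"].round(4),"F",s["wrist_force"].round(2),"gap",s["finger_gap"].round(4),"j6",s["joint_pos"][5].round(3))
                                                                                                                                                           ^^^^^^^^^^^^^^^^^^^^^
AttributeError: 'float' object has no attribute 'round'
```

```bash
sed -i 's/s\["finger_gap"\].round(4)/round(s["finger_gap"],4)/' go.py; python3 go.py 498 152 120 0.421
```

```text
shift [-442.3 -299.6  110.9] turn [-0.002  0.     0.89 ] clock 0.1 tcp [0.1475 0.5553 0.2305] F [ 0.42 -0.83 -0.47] gap 0.0856 j6 1.431
```

Request:
step_arm([
  [[-442,-300,100],[0,0,0.89],60],
  [[-442,-300,100],[0,0,0.89],60],
  [[-442,-300,100],[0,0,0.89],60],
  [[-442,-300,100],[0,0,0.89],60],
  [[-442,-300,100],[0,0,0.89],60],
  [[-442,-300,100],[0,0,0.89],60],
  [[-442,-300,100],[0,0,0.89],60],
  [[-442,-300,100],[0,0,0.89],60],
], grip_force=70)

```text
clock: 0.77
tcp_pos: [0.3631, 0.3065, 0.1695]
orientation: [-0.0, 0.546, 0.838, -0.0]
wrist_force: [0.4, 0.3, -0.1]
finger_gap: 0.0602
grip_force: 0.0
```

```bash
python3 go.py 498 152 120 0.421
```

```text
shift [-195.8   61.    49.4] turn [-0.    -0.    -0.005] clock 0.7667 tcp [0.3631 0.3065 0.1695] F [ 0.43  0.28 -0.07] gap 0.0602 j6 1.687
```

Request:
step_arm([
  [[-195,61,49],[0,0,0],60],
  [[-195,61,49],[0,0,0],60],
  [[-195,61,49],[0,0,0],60],
  [[-195,61,49],[0,0,0],60],
  [[-195,61,49],[0,0,0],60],
  [[-195,61,49],[0,0,0],60],
  [[-195,61,49],[0,0,0],60],
  [[-195,61,49],[0,0,0],60],
])

```text
clock: 1.43
tcp_pos: [0.4971, 0.1551, 0.1205]
orientation: [-0.001, 0.544, 0.839, -0.0]
wrist_force: [-0.7, 0.5, 0.7]
finger_gap: 0.0601
grip_force: 0.0
```

```bash
python3 go.py 498 152 36 0.421
python3 - <<'E'
from h import *
a=imaging.read_camera("scene")[170:250,300:420]; b=imaging.read_camera("top")[165:255,235:335]
f=lambda i:cv2.resize(i[:,:,::-1],(400,int(400*i.shape[0]/i.shape[1])),interpolation=cv2.INTER_CUBIC)
a,b=f(a),f(b); h=min(len(a),len(b)); cv2.imwrite("pics/c1.png",np.hstack([a[:h],b[:h]]))
E
```

```text
shift [-3.3 -0.3 84.5] turn [-0.002 -0.001 -0.001] clock 1.4333 tcp [0.4971 0.1551 0.1205] F [-0.66  0.53  0.66] gap 0.0601 j6 1.299
```

View pics/c1.png

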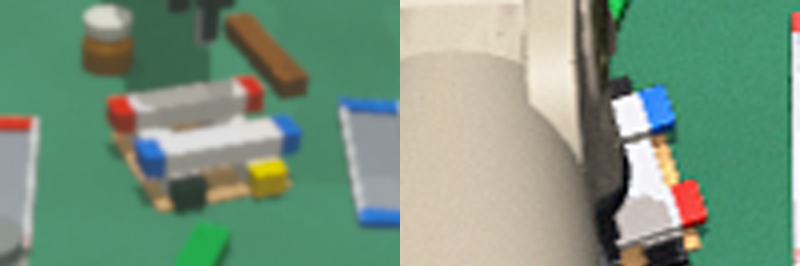

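The picture shows the finger at scene (361,180), above the middle of the red bar, and the pile undisturbed. I'm descending and closing.

Request:
step_arm([
  [[-3,0,30],[0,0,0],60],
  [[-3,0,60],[0,0,0],60],
  [[-3,0,75],[0,0,0],60],
  [[-3,0,84],[0,0,0],60],
  [[-3,0,84],[0,0,0],60],
  [[-3,0,84],[0,0,0],25],
  [[-3,0,84],[0,0,0],25],
  [[-3,0,84],[0,0,0],25],
])

```text
clock: 2.2
tcp_pos: [0.5003, 0.1531, 0.0388]
orientation: [0.001, 0.543, 0.839, 0.001]
wrist_force: [2.4, 0.1, -3.6]
finger_gap: 0.0284
grip_force: 69.1
```

Request:
step_arm([
  [[0,0,0],[0,0,0],20],
  [[0,0,0],[0,0,0],20],
  [[0,0,0],[0,0,0],20],
  [[0,0,0],[0,0,0],20],
])

```text
clock: 2.53
tcp_pos: [0.5004, 0.1531, 0.0388]
orientation: [0.001, 0.544, 0.839, 0.001]
wrist_force: [-1.0, 1.4, 6.0]
finger_gap: 0.0283
grip_force: 70.2
```

```bash
python3 go.py 593 -12 150 1.683
```

```text
shift [-188.5   17.4 -111.1] turn [ 0.003  0.002 -1.262] clock 2.5333 tcp [0.5004 0.1531 0.0388] F [-0.95  1.44  6.  ] gap 0.0283 j6 1.292
```

Request:
step_arm([
  [[0,0,-6],[0,0,0],20],
  [[0,0,-15],[0,0,0],20],
  [[0,0,-40],[0,0,0],20],
  [[0,0,-70],[0,0,0],20],
  [[0,0,-100],[0,0,0],20],
  [[0,0,-100],[0,0,0],20],
])

```text
clock: 3.03
tcp_pos: [0.5027, 0.1529, 0.1436]
orientation: [0.004, 0.544, 0.839, 0.003]
wrist_force: [1.0, 0.3, -2.1]
finger_gap: 0.0282
grip_force: 69.8
```

```bash
python3 go.py 593 -12 150 1.683
python3 - <<'E'
from h import *
a=imaging.read_camera("scene")[120:250,280:430]
cv2.imwrite("pics/c2.png",cv2.resize(a[:,:,::-1],None,fx=4,fy=4,interpolation=cv2.INTER_CUBIC))
E
```

```text
shift [-187.4   15.1   -5.7] turn [ 0.007  0.008 -1.262] clock 3.0333 tcp [0.5027 0.1529 0.1436] F [ 0.98  0.32 -2.12] gap 0.0282 j6 1.292
```

View pics/c2.png

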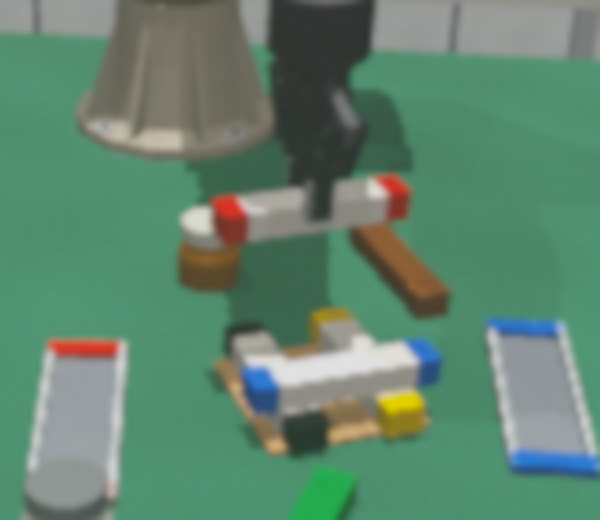

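The red bar is held level at scene (357,173), and the other three are still in place. I'm carrying it to the red tray.

Request:
step_arm([
  [[-22,2,-6],[0.001,0.001,-0.12],20],
  [[-44,4,-6],[0.002,0.002,-0.24],20],
  [[-66,6,-6],[0.003,0.003,-0.36],20],
  [[-88,8,-6],[0.003,0.003,-0.48],20],
  [[-110,10,-6],[0.004,0.004,-0.6],20],
  [[-132,12,-6],[0.005,0.005,-0.72],20],
  [[-154,13,-6],[0.006,0.006,-0.84],20],
  [[-170,14,-6],[0.006,0.006,-0.95],20],
])

```text
clock: 3.75
tcp_pos: [0.5812, 0.0013, 0.1417]
orientation: [-0.005, 0.097, 0.995, -0.001]
wrist_force: [0.3, 0.5, -2.6]
finger_gap: 0.0282
grip_force: 69.7
```

```bash
python3 go.py 593 -12 100 1.683
```

```text
shift [-14.5 -10.7  41.6] turn [-0.002 -0.01  -0.307] clock 3.75 tcp [0.5812 0.0013 0.1417] F [ 0.32  0.47 -2.56] gap 0.0282 j6 0.061
```

Request:
step_arm([
  [[-7,-5,15],[0,-0.003,-0.11],20],
  [[-14,-11,30],[0,-0.006,-0.22],20],
  [[-14,-11,42],[-0.002,-0.01,-0.307],20],
  [[-14,-11,60],[-0.002,-0.01,-0.307],20],
  [[-14,-11,60],[-0.002,-0.01,-0.307],20],
  [[-14,-11,60],[-0.002,-0.01,-0.307],20],
])

```text
clock: 4.25
tcp_pos: [0.5904, -0.0104, 0.0811]
orientation: [-0.001, -0.053, 0.999, 0.001]
wrist_force: [-0.0, -0.7, -2.0]
finger_gap: 0.0282
grip_force: 69.6
```

```bash
python3 go.py 593 -12 12 1.683
python3 - <<'E'
from h import *
a=imaging.read_camera("scene")[150:280,240:390]; b=imaging.read_camera("top")[140:260,270:410]
f=lambda i:cv2.resize(i[:,:,::-1],(400,int(400*i.shape[0]/i.shape[1])),interpolation=cv2.INTER_CUBIC)
a,b=f(a),f(b); h=min(len(a),len(b)); cv2.imwrite("pics/c3.png",np.hstack([a[:h],b[:h]]))
E
```

```text
shift [-2.6 -2.  69.1] turn [ 0.002 -0.003 -0.006] clock 4.25 tcp [ 0.5904 -0.0104  0.0811] F [-0.03 -0.71 -2.04] gap 0.0282 j6 -0.261
```

View pics/c3.png

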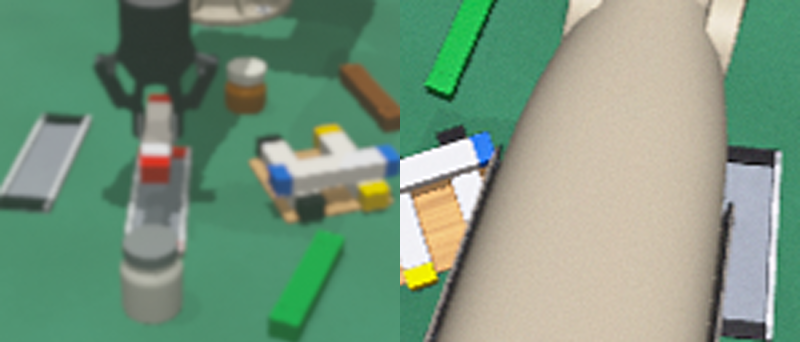

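The bar is over the red tray and lined up, with its near end at scene (298,210). The top view is blocked by the arm. I'm lowering it in stages.

Request:
step_arm([
  [[-2,-1,25],[0,0,0],20],
  [[-2,-2,45],[0,0,0],20],
  [[-2,-2,57],[0,0,0],20],
  [[-2,-2,63],[0,0,0],20],
  [[-2,-2,65],[0,0,0],20],
  [[-2,-2,66],[0,0,0],20],
  [[-2,-2,66],[0,0,0],20],
  [[-2,-2,66],[0,0,0],20],
])

```text
clock: 5.02
tcp_pos: [0.5957, -0.0124, 0.0182]
orientation: [0.002, -0.054, 0.999, 0.0]
wrist_force: [-0.6, 0.1, -2.5]
finger_gap: 0.0281
grip_force: 69.7
```

```bash
python3 go.py 593 -12 12.8 1.683
```

```text
shift [2.7 0.7 5.4] turn [-0.     0.004 -0.005] clock 5.0167 tcp [ 0.5957 -0.0124  0.0182] F [-0.63  0.14 -2.52] gap 0.0281 j6 -0.263
```

Request:
step_arm([
  [[2,0,2],[0,0,0],20],
  [[2,0,3],[0,0,0],20],
  [[2,0,4],[0,0,0],20],
  [[2,0,4],[0,0,0],20],
  [[2,0,4],[0,0,0],20],
])

```text
clock: 5.43
tcp_pos: [0.5927, -0.0125, 0.0129]
orientation: [0.001, -0.054, 0.999, 0.0]
wrist_force: [0.6, -0.1, -2.8]
finger_gap: 0.0284
grip_force: 69.8
```

Request:
step_arm([
  [[0,0,0.5],[0,0,0],20],
  [[0,0,1],[0,0,0],20],
  [[0,0,1],[0,0,0],20],
  [[0,0,1],[0,0,0],20],
])

```text
clock: 5.77
tcp_pos: [0.5927, -0.0125, 0.0128]
orientation: [0.001, -0.054, 0.999, 0.0]
wrist_force: [-3.2, -0.5, 5.2]
finger_gap: 0.0279
grip_force: 70.8
```

Contact: z has stopped at 12.8 mm and the force has risen by 8 N. I'm releasing.

Request:
step_arm([
  [[0,0,0],[0,0,0],36],
  [[0,0,0],[0,0,0],44],
  [[0,0,0],[0,0,0],56],
  [[0,0,0],[0,0,0],60],
  [[0,0,-10],[0,0,0],60],
  [[0,0,-40],[0,0,0],60],
  [[0,0,-80],[0,0,0],60],
  [[0,0,-110],[0,0,0],60],
])

```text
clock: 6.43
tcp_pos: [0.5927, -0.0126, 0.1246]
orientation: [0.001, -0.054, 0.999, 0.0]
wrist_force: [1.3, -0.0, 0.7]
finger_gap: 0.0603
grip_force: 0.0
```

```bash
python3 go.py 566.5 182 130 0.421
```

```text
shift [  5.2 196.3  -5.4] turn [0.002 0.002 1.257] clock 6.4333 tcp [ 0.5927 -0.0126  0.1246] F [ 1.32 -0.03  0.69] gap 0.0603 j6 -0.264
```

Request:
step_arm([
  [[1,25,-5],[0,0,0.12],60],
  [[1,50,-5],[0,0,0.24],60],
  [[2,75,-5],[0,0,0.36],60],
  [[3,100,-5],[0,0,0.48],60],
  [[3,125,-5],[0,0,0.6],60],
  [[4,150,-5],[0,0,0.72],60],
  [[5,175,-5],[0,0,0.84],60],
  [[5,196,-5],[0,0,0.96],60],
])

```text
clock: 7.1
tcp_pos: [0.5661, 0.1834, 0.1279]
orientation: [0.001, 0.416, 0.909, 0.001]
wrist_force: [0.7, 1.0, -0.2]
finger_gap: 0.0596
grip_force: 0.0
```

```bash
python3 go.py 566.5 182 100 0.421
```

```text
shift [-1.3 -0.7 27.8] turn [0.003 0.    0.292] clock 7.1 tcp [0.5661 0.1834 0.1279] F [ 0.73  1.02 -0.19] gap 0.0596 j6 1.036
```

Request:
step_arm([
  [[-1,-1,8],[0,0,0.11],60],
  [[-1,-1,18],[0,0,0.22],60],
  [[-1,-1,28],[0,0,0.292],60],
  [[-1,-1,28],[0,0,0.292],60],
  [[-1,-1,28],[0,0,0.292],60],
  [[-1,-1,28],[0,0,0.292],60],
])

```text
clock: 7.6
tcp_pos: [0.5669, 0.1803, 0.0998]
orientation: [0.001, 0.541, 0.841, 0.001]
wrist_force: [-0.4, 0.2, -0.2]
finger_gap: 0.0603
grip_force: 0.0
```

```bash
python3 go.py 566.5 182 37 0.421
```

```text
shift [ 1.7  0.1 62.8] turn [0.003 0.    0.007] clock 7.6 tcp [0.5669 0.1803 0.0998] F [-0.43  0.18 -0.18] gap 0.0603 j6 1.316
```

Request:
step_arm([
  [[2,0,30],[0,0,0.007],60],
  [[2,0,50],[0,0,0.007],60],
  [[2,0,60],[0,0,0.007],60],
  [[2,0,63],[0,0,0.007],60],
  [[2,0,63],[0,0,0.007],60],
  [[2,0,63],[0,0,0.007],60],
])

```text
clock: 8.1
tcp_pos: [0.5667, 0.1823, 0.0371]
orientation: [0.001, 0.545, 0.839, 0.001]
wrist_force: [-0.3, -0.3, -0.4]
finger_gap: 0.0602
grip_force: 0.0
```

Request:
step_arm([
  [[0,0,0],[0,0,0],40],
  [[0,0,0],[0,0,0],20],
  [[0,0,0],[0,0,0],20],
  [[0,0,0],[0,0,0],20],
  [[0,0,0],[0,0,0],20],
  [[0,0,0],[0,0,0],20],
])

```text
clock: 8.6
tcp_pos: [0.5671, 0.1825, 0.0376]
orientation: [0.002, 0.545, 0.839, 0.002]
wrist_force: [-0.0, 0.8, 6.2]
finger_gap: 0.0283
grip_force: 70.2
```

```bash
python3 go.py 514 339 130 1.595
```

```text
shift [164.5  15.7 -92.5] turn [ 0.004  0.004 -1.176] clock 8.6 tcp [0.5671 0.1825 0.0376] F [-0.01  0.83  6.19] gap 0.0283 j6 1.328
```

Request:
step_arm([
  [[0,0,-6],[0,0,0],20],
  [[0,0,-15],[0,0,0],20],
  [[0,0,-40],[0,0,0],20],
  [[5,1,-70],[0,0,-0.1],20],
  [[25,4,-92],[0,0,-0.2],20],
  [[50,6,-92],[0,0,-0.32],20],
  [[75,8,-92],[0,0,-0.44],20],
  [[100,10,-92],[0,0,-0.56],20],
])

```text
clock: 9.27
tcp_pos: [0.5339, 0.2784, 0.1292]
orientation: [0.001, 0.289, 0.957, 0.001]
wrist_force: [0.3, 0.4, -3.1]
finger_gap: 0.028
grip_force: 69.7
```

```bash
python3 go.py 514 339 80 1.595
```

```text
shift [50.2 39.4 49.2] turn [ 0.002  0.002 -0.611] clock 9.2667 tcp [0.5339 0.2784 0.1292] F [ 0.34  0.44 -3.12] gap 0.028 j6 0.934
```

Request:
step_arm([
  [[12,9,0],[0,0,-0.12],20],
  [[24,18,5],[0,0,-0.24],20],
  [[36,28,15],[0,0,-0.36],20],
  [[48,38,30],[0,0,-0.48],20],
  [[50,39,45],[0,0,-0.61],20],
  [[50,39,55],[0,0,-0.61],20],
  [[50,39,55],[0,0,-0.61],20],
  [[50,39,55],[0,0,-0.61],20],
])

```text
clock: 9.93
tcp_pos: [0.5139, 0.3372, 0.0726]
orientation: [0.0, -0.007, 1.0, -0.0]
wrist_force: [-0.6, 0.7, -2.6]
finger_gap: 0.0285
grip_force: 69.6
```

```bash
python3 go.py 514 339 11.6 1.595;  python3 - <<'E'
from h import *
im=imaging.read_camera("top"); b=im[150:260,180:380]
cv2.imwrite("pics/c4.png",cv2.resize(b[:,:,::-1],None,fx=4,fy=4,interpolation=cv2.INTER_CUBIC))
E
```

```text
shift [-0.1  1.8 61. ] turn [-0.     0.    -0.009] clock 9.9333 tcp [0.5139 0.3372 0.0726] F [-0.56  0.67 -2.61] gap 0.0285 j6 0.436
```

View pics/c4.png

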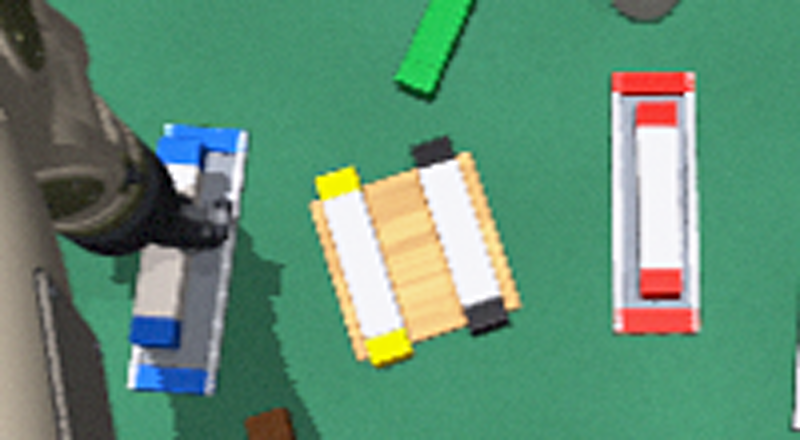

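The red bar lies centred in its tray at top (344,200). The bottom bars are still in place, and the blue bar hangs over its tray. I'm lowering it.

Request:
step_arm([
  [[0,1,25],[0,0,0],20],
  [[0,2,42],[0,0,0],20],
  [[0,2,52],[0,0,0],20],
  [[0,2,56],[0,0,0],20],
  [[0,2,58],[0,0,0],20],
  [[0,2,59],[0,0,0],20],
  [[0,2,59],[0,0,0],20],
  [[0,2,59],[0,0,0],20],
])

```text
clock: 10.65
tcp_pos: [0.5153, 0.3402, 0.015]
orientation: [0.002, -0.009, 1.0, 0.001]
wrist_force: [-1.1, 0.1, -2.7]
finger_gap: 0.0287
grip_force: 69.6
```

```bash
python3 go.py 514 339 11.6 1.595
python3 - <<'E'
from h import *
im=imaging.read_camera("top"); M=masks(im); M["black"]=im.max(2)<80
for c in("black","yellow"):
    k=comps(M[c],(248,180,320,245),8); e=[ray("top",q[0],.03) for q in k]; d=e[0]-e[-1]
    print(c,[(q[0].round(1).tolist(),int(q[1])) for q in k],"L",np.linalg.norm(d),"C",(e[0]+e[-1])/2,"yaw",np.arctan2(d[1],d[0]))
E
```

```text
shift [ 1.3 -1.2  3.4] turn [ 0.001  0.004 -0.006] clock 10.65 tcp [0.5153 0.3402 0.015 ] F [-1.11  0.12 -2.66] gap 0.0287 j6 0.436
black [([287.9, 187.7], 52), ([301.5, 228.9], 61)] L 0.1339512497485551 C [0.54776363 0.13186013 0.03      ] yaw 0.42280276050038773
yellow [([264.1, 195.3], 58), ([276.8, 236.4], 76)] L 0.13210207779475233 C [0.51772585 0.20157553 0.03      ] yaw 0.41975558615329234
```

Request:
step_arm([
  [[1,-1,1],[0,0,0],20],
  [[1,-1,2],[0,0,0],20],
  [[1,-1,3],[0,0,0],20],
  [[1,-1,3.5],[0,0,0],20],
  [[1,-1,4],[0,0,0],20],
  [[1,-1,4],[0,0,0],20],
])

```text
clock: 11.2
tcp_pos: [0.5136, 0.3389, 0.0116]
orientation: [0.001, -0.009, 1.0, 0.0]
wrist_force: [-3.6, -1.5, 9.3]
finger_gap: 0.0289
grip_force: 71.0
```

Request:
step_arm([
  [[0,0,0],[0,0,0],36],
  [[0,0,0],[0,0,0],44],
  [[0,0,0],[0,0,0],56],
  [[0,0,0],[0,0,0],60],
  [[0,0,-10],[0,0,0],60],
  [[0,0,-40],[0,0,0],60],
  [[0,0,-80],[0,0,0],60],
  [[0,0,-110],[0,0,0],60],
])

```text
clock: 11.87
tcp_pos: [0.5135, 0.3389, 0.1226]
orientation: [0.001, -0.009, 1.0, 0.0]
wrist_force: [0.4, -0.1, 0.4]
finger_gap: 0.0599
grip_force: 0.0
```

```bash
python3 go.py 518 202 120 1.992
```

```text
shift [  -2.  -137.     2.5] turn [ 0.     0.003 -0.403] clock 11.8667 tcp [0.5135 0.3389 0.1226] F [ 0.44 -0.08  0.41] gap 0.0599 j6 0.435
```

Request:
step_arm([
  [[0,-30,2],[0,0,-0.1],60],
  [[-1,-65,2],[0,0,-0.2],60],
  [[-2,-100,2],[0,0,-0.3],60],
  [[-2,-137,2],[0,0,-0.4],60],
  [[-2,-137,20],[0,0,-0.403],60],
  [[-2,-137,40],[0,0,-0.403],60],
  [[-2,-137,40],[0,0,-0.403],60],
  [[-2,-137,40],[0,0,-0.403],60],
])

```text
clock: 12.53
tcp_pos: [0.517, 0.2016, 0.0797]
orientation: [-0.0, -0.209, 0.978, 0.0]
wrist_force: [-0.6, 0.7, 0.0]
finger_gap: 0.0602
grip_force: 0.0
```

```bash
python3 go.py 518 202 13.5 1.992
python3 - <<'E'
from h import *
im=imaging.read_camera("scene"); b=im[150:260,240:440]
cv2.imwrite("pics/c5.png",cv2.resize(b[:,:,::-1],None,fx=4,fy=4,interpolation=cv2.INTER_CUBIC))
E
```

```text
shift [-1.1 -0.  66.2] turn [ 0. -0. -0.] clock 12.5333 tcp [0.517  0.2016 0.0797] F [-0.64  0.69  0.01] gap 0.0602 j6 -0.194
```

View pics/c5.png

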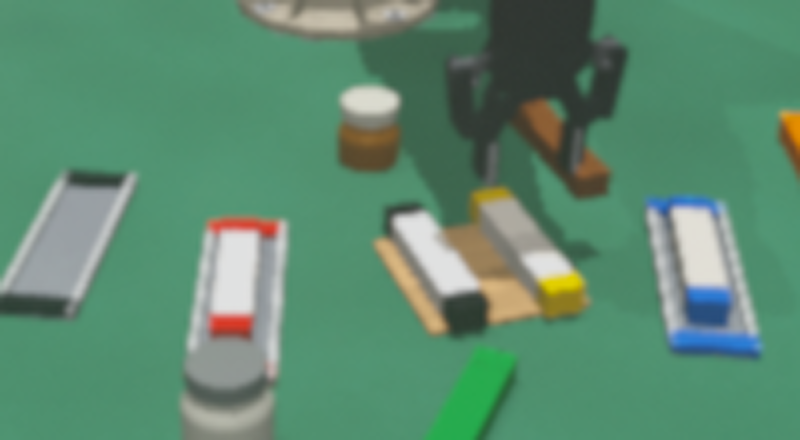

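The blue bar lies in its tray at scene (415,215) and red in its own at (299,218). The fingers straddle the yellow bar. I'm descending to it.

Request:
step_arm([
  [[-1,0,30],[0,0,0],60],
  [[-1,0,50],[0,0,0],60],
  [[-1,0,60],[0,0,0],60],
  [[-1,0,66],[0,0,0],60],
  [[-1,0,66],[0,0,0],60],
  [[-1,0,66],[0,0,0],60],
])

```text
clock: 13.08
tcp_pos: [0.5196, 0.2028, 0.0148]
orientation: [0.002, -0.209, 0.978, 0.0]
wrist_force: [-0.0, 0.3, -0.1]
finger_gap: 0.0601
grip_force: 0.0
```

Request:
step_arm([
  [[0,0,0],[0,0,0],40],
  [[0,0,0],[0,0,0],20],
  [[0,0,0],[0,0,0],20],
  [[0,0,0],[0,0,0],20],
  [[0,0,0],[0,0,0],20],
  [[0,0,0],[0,0,0],20],
])

```text
clock: 13.58
tcp_pos: [0.52, 0.2027, 0.0154]
orientation: [0.002, -0.209, 0.978, 0.0]
wrist_force: [-0.1, 1.1, 6.0]
finger_gap: 0.0281
grip_force: 70.6
```

```bash
python3 go.py 474 -344 170 1.467
```

```text
shift [ 264.8 -480.2 -155.7] turn [0.001 0.005 0.525] clock 13.5833 tcp [0.52   0.2027 0.0154] F [-0.12  1.08  5.98] gap 0.0281 j6 -0.194
```

Request:
step_arm([
  [[0,0,-6],[0,0,0],20],
  [[0,0,-15],[0,0,0],20],
  [[0,0,-40],[0,0,0],20],
  [[0,0,-70],[0,0,0],20],
  [[0,0,-105],[0,0,0],20],
  [[10,-18,-135],[0,0,0.05],20],
  [[25,-45,-155],[0,0,0.1],20],
  [[42,-76,-155],[0,0,0.15],20],
])

```text
clock: 14.25
tcp_pos: [0.5141, 0.1161, 0.1746]
orientation: [0.006, -0.135, 0.991, 0.0]
wrist_force: [1.9, -0.1, -2.0]
finger_gap: 0.0283
grip_force: 69.7
```

```bash
python3 go.py 474 -344 150 1.467
```

```text
shift [ 162.4 -432.4   23.5] turn [0.001 0.011 0.376] clock 14.25 tcp [0.5141 0.1161 0.1746] F [ 1.89 -0.11 -1.97] gap 0.0283 j6 -0.202
```

Request:
step_arm([
  [[13,-34,0],[0,0,0.03],20],
  [[26,-69,0],[0,0.002,0.06],20],
  [[39,-104,0],[0,0.003,0.09],20],
  [[52,-138,0],[0,0.004,0.12],20],
  [[65,-173,0],[0,0.005,0.15],20],
  [[78,-208,0],[0,0.006,0.18],20],
  [[91,-242,0],[0,0.007,0.21],20],
  [[104,-277,0],[0,0.008,0.24],20],
])

```text
clock: 14.92
tcp_pos: [0.4846, -0.1806, 0.1693]
orientation: [-0.003, -0.015, 1.0, -0.0]
wrist_force: [0.3, -0.3, -2.0]
finger_gap: 0.0284
grip_force: 69.7
```

```bash
python3 go.py 474 -344 150 1.467
```

```text
shift [  15.3 -163.    19.4] turn [-0.001 -0.006  0.133] clock 14.9167 tcp [ 0.4846 -0.1806  0.1693] F [ 0.33 -0.31 -1.98] gap 0.0284 j6 -0.54
```

Request:
step_arm([
  [[4,-40,5],[0,0,0.03],20],
  [[8,-80,15],[0,0,0.07],20],
  [[12,-120,30],[0,0,0.1],20],
  [[15,-150,50],[0,0,0.133],20],
  [[15,-163,75],[0,-0.003,0.133],20],
  [[15,-163,95],[0,-0.003,0.133],20],
  [[15,-163,95],[0,-0.003,0.133],20],
  [[15,-163,95],[0,-0.003,0.133],20],
])

```text
clock: 15.58
tcp_pos: [0.4736, -0.3415, 0.0729]
orientation: [-0.003, 0.051, 0.999, 0.001]
wrist_force: [0.9, -0.0, -1.1]
finger_gap: 0.0283
grip_force: 69.7
```

```bash
python3 go.py 474 -344 13.4 1.467
python3 - <<'E'
from h import *
im=imaging.read_camera("top"); b=im[180:310,200:500]
cv2.imwrite("pics/c6.png",cv2.resize(b[:,:,::-1],None,fx=2.6,fy=2.6,interpolation=cv2.INTER_CUBIC))
E
```

```text
shift [-1.  -2.5 59.5] turn [ 0.002 -0.006  0.001] clock 15.5833 tcp [ 0.4736 -0.3415  0.0729] F [ 0.93 -0.04 -1.11] gap 0.0283 j6 -0.659
```

View pics/c6.png

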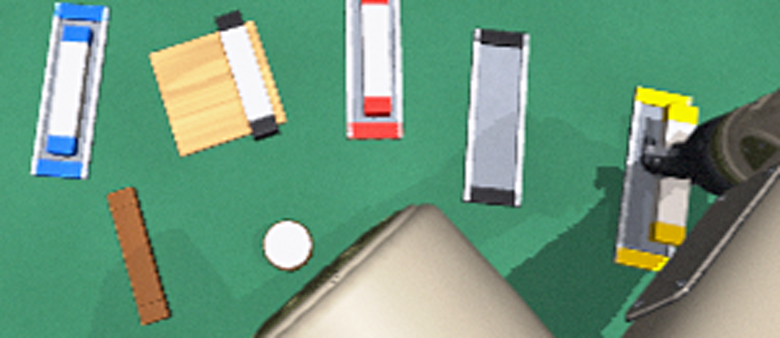

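The yellow bar is aligned over its tray, with parallax pushing its image to about (458,247). Blue and red are seated, and black is still in place. I'm lowering.

Request:
step_arm([
  [[-1,-2,25],[0,-0.003,0],20],
  [[-1,-2,42],[0,-0.003,0],20],
  [[-1,-2,50],[0,-0.003,0],20],
  [[-1,-2,54],[0,-0.003,0],20],
  [[-1,-2,56],[0,-0.003,0],20],
  [[-1,-2,57],[0,-0.003,0],20],
  [[-1,-2,57],[0,-0.003,0],20],
  [[-1,-2,57],[0,-0.003,0],20],
])

```text
clock: 16.3
tcp_pos: [0.4762, -0.345, 0.0177]
orientation: [0.001, 0.051, 0.999, -0.001]
wrist_force: [-0.3, -0.6, -1.9]
finger_gap: 0.0285
grip_force: 69.8
```

```bash
python3 go.py 474 -344 13.4 1.467
```

```text
shift [2.3 0.8 4.3] turn [-0.002  0.001  0.002] clock 16.3 tcp [ 0.4762 -0.345   0.0177] F [-0.29 -0.61 -1.91] gap 0.0285 j6 -0.662
```

Request:
step_arm([
  [[2,1,1.5],[0,0,0],20],
  [[2,1,3],[0,0,0],20],
  [[2,1,4],[0,0,0],20],
  [[2,1,4.5],[0,0,0],20],
  [[2,1,5],[0,0,0],20],
  [[2,1,5],[0,0,0],20],
])

```text
clock: 16.8
tcp_pos: [0.4735, -0.3433, 0.0134]
orientation: [0.0, 0.051, 0.999, -0.001]
wrist_force: [-4.8, 2.2, 9.9]
finger_gap: 0.0284
grip_force: 71.4
```

Contact. Releasing and rising.

Request:
step_arm([
  [[0,0,0],[0,0,0],36],
  [[0,0,0],[0,0,0],44],
  [[0,0,0],[0,0,0],56],
  [[0,0,0],[0,0,0],60],
  [[0,0,-10],[0,0,0],60],
  [[0,0,-40],[0,0,0],60],
  [[0,0,-80],[0,0,0],60],
  [[0,0,-120],[0,0,0],60],
])

```text
clock: 17.47
tcp_pos: [0.4728, -0.3424, 0.1325]
orientation: [-0.001, 0.051, 0.999, 0.0]
wrist_force: [0.8, -0.6, 0.7]
finger_gap: 0.0599
grip_force: 0.0
```

```bash
python3 go.py 548 132 130 1.992
```

```text
shift [-26.6 479.6   2.9] turn [ 0.001 -0.002 -0.523] clock 17.4667 tcp [ 0.4728 -0.3424  0.1325] F [ 0.8  -0.58  0.67] gap 0.0599 j6 -0.662
```

Request:
step_arm([
  [[-2,38,0],[0,0,-0.04],60],
  [[-4,76,0],[0,0,-0.08],60],
  [[-6,114,0],[0,0,-0.12],60],
  [[-8,152,0],[0,0,-0.16],60],
  [[-10,190,0],[0,0,-0.2],60],
  [[-13,228,0],[0,0,-0.24],60],
  [[-15,266,0],[0,0,-0.28],60],
  [[-17,304,0],[0,0,-0.32],60],
])

```text
clock: 18.13
tcp_pos: [0.5216, -0.0408, 0.1323]
orientation: [0.0, -0.11, 0.994, -0.001]
wrist_force: [0.3, -0.4, 0.4]
finger_gap: 0.06
grip_force: 0.0
```

```bash
python3 go.py 548 132 80 1.992
```

```text
shift [-63.4 162.9  52.2] turn [-0.001  0.001 -0.201] clock 18.1333 tcp [ 0.5216 -0.0408  0.1323] F [ 0.26 -0.38  0.38] gap 0.06 j6 -0.451
```

Request:
step_arm([
  [[-15,38,0],[0,0,-0.05],60],
  [[-30,76,0],[0,0,-0.1],60],
  [[-45,114,0],[0,0,-0.15],60],
  [[-58,148,10],[0,0,-0.2],60],
  [[-63,163,30],[0,0,-0.2],60],
  [[-63,163,52],[0,0,-0.2],60],
  [[-63,163,52],[0,0,-0.2],60],
  [[-63,163,52],[0,0,-0.2],60],
])

```text
clock: 18.8
tcp_pos: [0.5464, 0.1303, 0.0788]
orientation: [-0.002, -0.208, 0.978, -0.0]
wrist_force: [-0.1, -0.6, 1.6]
finger_gap: 0.0602
grip_force: 0.0
```

```bash
python3 go.py 549 132 13.5 1.992
python3 - <<'E'
from h import *
im=imaging.read_camera("scene"); b=im[150:260,160:440]
cv2.imwrite("pics/c7.png",cv2.resize(b[:,:,::-1],None,fx=2.8,fy=2.8,interpolation=cv2.INTER_CUBIC))
E
```

```text
shift [-3.3  0.5 65.2] turn [-0.    -0.003 -0.002] clock 18.8 tcp [0.5464 0.1303 0.0788] F [-0.07 -0.62  1.61] gap 0.0602 j6 -0.327
```

View pics/c7.png

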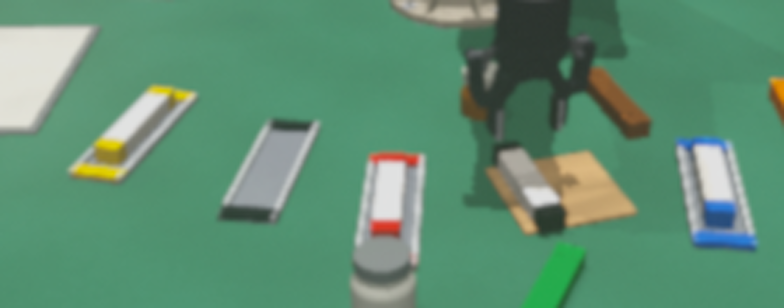

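The yellow bar is seated at scene (205,196), and the fingers straddle the black bar at (348,217). I'm descending to it.

Request:
step_arm([
  [[-2,0,30],[0,0,0],60],
  [[-2,0,50],[0,0,0],60],
  [[-2,0,60],[0,0,0],60],
  [[-2,0,65],[0,0,0],60],
  [[-2,0,65],[0,0,0],60],
  [[-2,0,65],[0,0,0],60],
])

```text
clock: 19.35
tcp_pos: [0.5504, 0.1306, 0.0155]
orientation: [0.001, -0.207, 0.978, -0.001]
wrist_force: [-0.2, 0.3, 1.1]
finger_gap: 0.0599
grip_force: 0.0
```

Request:
step_arm([
  [[0,0,0],[0,0,0],40],
  [[0,0,0],[0,0,0],20],
  [[0,0,0],[0,0,0],20],
  [[0,0,0],[0,0,0],20],
  [[0,0,0],[0,0,0],20],
  [[0,0,0],[0,0,0],20],
])

```text
clock: 19.85
tcp_pos: [0.5504, 0.1313, 0.0158]
orientation: [0.001, -0.208, 0.978, -0.0]
wrist_force: [-1.0, 1.2, 6.6]
finger_gap: 0.0285
grip_force: 70.5
```

```bash
python3 go.py 529 -163 130 1.568
```

```text
shift [ 138.9 -260.3 -114.2] turn [-0.001  0.002  0.421] clock 19.85 tcp [0.5504 0.1313 0.0158] F [-0.97  1.19  6.58] gap 0.0285 j6 -0.326
```

Request:
step_arm([
  [[0,0,-6],[0,0,0],20],
  [[0,0,-15],[0,0,0],20],
  [[0,0,-40],[0,0,0],20],
  [[0,0,-75],[0,0,0],20],
  [[0,0,-108],[0,0,0],20],
  [[14,-26,-112],[0,0,0.04],20],
  [[30,-57,-112],[0,0,0.09],20],
  [[46,-87,-112],[0,0,0.14],20],
])

```text
clock: 20.52
tcp_pos: [0.5433, 0.0323, 0.1281]
orientation: [0.001, -0.139, 0.99, -0.001]
wrist_force: [0.2, 0.3, -3.2]
finger_gap: 0.0276
grip_force: 69.8
```

```bash
python3 go.py 529 -163 80 1.568
```

```text
shift [  67.4 -183.8   48.4] turn [-0.002  0.002  0.281] clock 20.5167 tcp [0.5433 0.0323 0.1281] F [ 0.17  0.33 -3.24] gap 0.0276 j6 -0.366
```

Request:
step_arm([
  [[12,-33,0],[0,0,0.05],20],
  [[24,-66,0],[0,0,0.1],20],
  [[36,-99,0],[0,0,0.15],20],
  [[48,-132,0],[0,0,0.2],20],
  [[60,-164,10],[0,0,0.25],20],
  [[67,-184,30],[0,0,0.281],20],
  [[67,-184,50],[0,0,0.281],20],
  [[67,-184,50],[0,0,0.281],20],
])

```text
clock: 21.18
tcp_pos: [0.5259, -0.163, 0.0733]
orientation: [-0.003, 0.003, 1.0, 0.001]
wrist_force: [-1.2, 0.3, -3.0]
finger_gap: 0.0283
grip_force: 70.0
```

```bash
python3 go.py 529 -163 13.8 1.568
python3 - <<'E'
from h import *
im=imaging.read_camera("scene"); b=im[150:260,160:440]
cv2.imwrite("pics/c8.png",cv2.resize(b[:,:,::-1],None,fx=2.8,fy=2.8,interpolation=cv2.INTER_CUBIC))
E
```

```text
shift [-3.4 -0.1 59.5] turn [ 0.002 -0.006 -0.003] clock 21.1833 tcp [ 0.5259 -0.163   0.0733] F [-1.18  0.28 -3.01] gap 0.0283 j6 -0.44
```

View pics/c8.png

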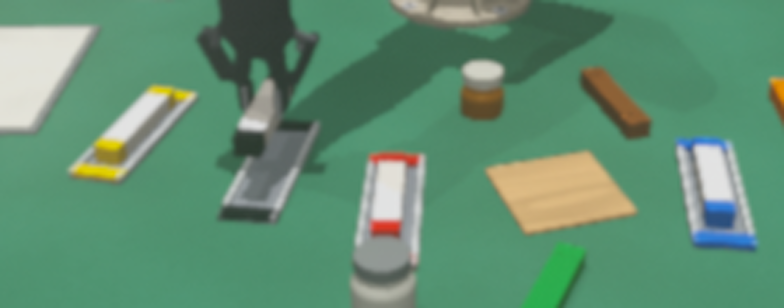

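The black bar hangs aligned above its tray at scene (252,193), and the rest is undisturbed. I'm lowering it.

Request:
step_arm([
  [[-1,0,25],[0,-0.003,0],20],
  [[-1,0,42],[0,-0.003,0],20],
  [[-1,0,50],[0,-0.003,0],20],
  [[-1,0,54],[0,-0.003,0],20],
  [[-1,0,56],[0,-0.003,0],20],
  [[-1,0,57],[0,-0.003,0],20],
  [[-1,0,57],[0,-0.003,0],20],
  [[-1,0,57],[0,-0.003,0],20],
])

```text
clock: 21.9
tcp_pos: [0.5307, -0.1628, 0.0205]
orientation: [0.002, 0.001, 1.0, -0.001]
wrist_force: [0.3, -0.2, -3.2]
finger_gap: 0.0279
grip_force: 70.0
```

```bash
python3 go.py 529 -163 13.8 1.568
```

```text
shift [ 1.7 -0.2  6.7] turn [-0.002  0.005  0.   ] clock 21.9 tcp [ 0.5307 -0.1628  0.0205] F [ 0.34 -0.2  -3.25] gap 0.0279 j6 -0.44
```

Request:
step_arm([
  [[0,0,2],[0,0.003,0],20],
  [[0,0,4],[0,0.003,0],20],
  [[0,0,5],[0,0.003,0],20],
  [[0,0,6],[0,0.003,0],20],
  [[0,0,6.5],[0,0.003,0],20],
  [[0,0,7],[0,0.003,0],20],
  [[0,0,7],[0,0.003,0],20],
])

```text
clock: 22.48
tcp_pos: [0.5299, -0.1626, 0.0138]
orientation: [0.0, 0.001, 1.0, -0.001]
wrist_force: [-3.6, 1.7, 8.4]
finger_gap: 0.0285
grip_force: 71.4
```

Request:
step_arm([
  [[0,0,0],[0,0,0],36],
  [[0,0,0],[0,0,0],44],
  [[0,0,0],[0,0,0],56],
  [[0,0,0],[0,0,0],60],
  [[0,0,-10],[0,0,0],60],
  [[0,0,-40],[0,0,0],60],
  [[0,0,-80],[0,0,0],60],
  [[0,0,-120],[0,0,0],60],
])

```text
clock: 23.15
tcp_pos: [0.5289, -0.162, 0.1335]
orientation: [-0.001, 0.001, 1.0, 0.0]
wrist_force: [1.2, -0.9, 0.9]
finger_gap: 0.06
grip_force: 0.0
```

Request:
step_arm([
  [[0,40,-30],[0,0,0],60],
  [[0,80,-50],[0,0,0],60],
  [[0,120,-50],[0,0,0],60],
  [[0,160,-50],[0,0,0],60],
  [[0,200,-50],[0,0,0],60],
  [[0,240,-50],[0,0,0],60],
  [[0,280,-50],[0,0,0],60],
  [[0,300,-50],[0,0,0],60],
])

```text
clock: 23.82
tcp_pos: [0.5302, 0.1416, 0.1832]
orientation: [0.0, -0.0, 1.0, 0.0]
wrist_force: [-0.1, 0.0, 0.2]
finger_gap: 0.06
grip_force: 0.0
```

Request:
step_arm([
  [[0,0,0],[0,0,0],60],
  [[0,0,0],[0,0,0],60],
  [[0,0,0],[0,0,0],60],
])

```text
clock: 24.07
tcp_pos: [0.5307, 0.1373, 0.1826]
orientation: [0.0, 0.001, 1.0, -0.001]
wrist_force: [-0.2, 0.1, -0.7]
finger_gap: 0.0599
grip_force: 0.0
```

Run:
```python
from h import *
im=imaging.read_camera("top"); b=im[120:300,190:490]
cv2.imwrite("pics/c9.png",cv2.resize(b[:,:,::-1],None,fx=2.6,fy=2.6,interpolation=cv2.INTER_CUBIC))
```

```text
(no output)
```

View pics/c9.png

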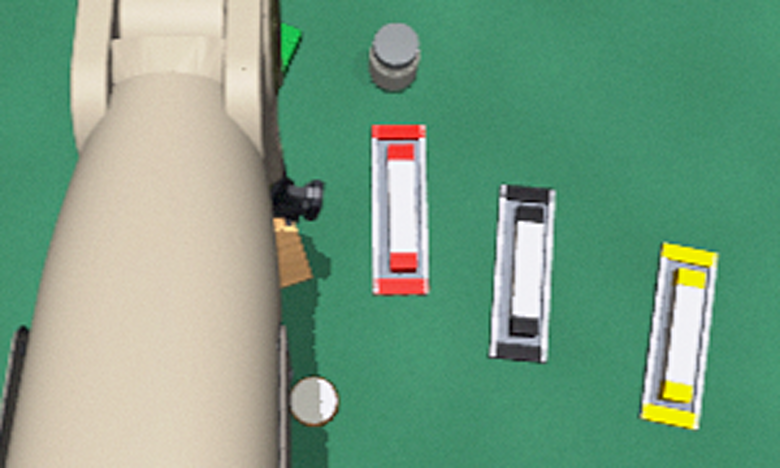

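The red, black and yellow bars lie centred inside their rims, at about (344,200), (392,224) and (453,248). Blue was seen seated earlier, and the pot and jar haven't moved. Handing in.

```bash
python3 -c "
from workcell import env
print(env.hand_in())"
```

```text
the job is handed in; nothing more can be done
None
```

All four bars are in the trays of their own colours, with red and blue put away before yellow or black was lifted, and the job was handed in at about 24 s; the hand-in returned no verdict.

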